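# Put the tong back beside the scoop and turn the infuser dish to the bin

## Robot

A 7-joint arm with a two-finger parallel gripper is mounted at the origin on the work surface. World frame = base frame: x ahead of the robot, y to its left, z up, the work surface at z = 0. Lengths are in m, angles in rad, forces in N, time in s.
With the tool pointing down it reaches from about 0.425 to 0.875 m from the base axis. Payload 8.4 kg.
Tool frame: the origin (TCP) lies at the very end of the fingers, on their centre line; the grasp point (between the pads) lies ctrl.tcp_to_grasp behind it (ctrl.tcp_to_grasp is the distance from the TCP to the grasp point, in m); z points along the fingers, y is the line along which they close (so a half turn about z gives the same grasp; the last joint's range is limited). The gripper opens to 85 mm and grips with 20 to 120 N. Pads are 22 mm wide; open, the fingers measure 114 mm over their backs; the gripper's body (76 mm by 85 mm) begins 54 mm behind the grasp point. The pads swing forward as they close: fully open they stand 13 mm farther back than shut.
Start: joints at [1.14, 0.333, 0.04, 1.465, -0.013, 1.343, -0.059], TCP at [0.212, -0.615, 0.207] pointing down, gripper open.
Joint ranges: [-2.58, 2.58], [-0.38, 2.09], [-1.3, 1.39], [0.25, 2.4], [-1.5, 4.64], [0.08, 2.09], [-2.65, 2.65]. Speed limits (rad/s): [2.22, 2.22, 2.79, 2.79, 3.14, 3.14, 3.14].

## Interface

Orientations are given as a unit quaternion [w, x, y, z].
In Python, from workcell import ctrl, read_camera, camera_info gives the robot as it stands.
- The arm moves only by the shell command python3 -m pendant 'ROWS' [FORCE]. ROWS is JSON, a list of rows, each an object with "hand": the finger opening in mm, from 0 to 85.4; "travel": the shift along the tool's x, y, z each as a share of 30 mm, from -1 to 1, a list of three; "angular": the turn, a rotation vector about the tool's x, y, z each as a share of 0.5 rad, from -1 to 1, a list of three. In form: [{"hand": hand, "travel": [x, y, z], "angular": [wx, wy, wz]}, ...]. A call has 1 to 20 rows; each row shifts and turns the commanded pose from where the row before left it, along the tool's axes as they then stand; what a row does not reach is not made up. A row lasts 1/8 s, in which the tool goes at most 62.5 mm and 10.7 degrees, less where a joint would pass 70% of its speed; a pose out of reach is approached as far as the arm can. A call with a number of a shift or a turn outside -1 to 1 is refused whole. A call with a gripper value outside its range is refused whole. The fingers move at their own pace and stop on an object; FORCE is the grip in N (left out, the last holds). Time passes only in rows, so rows that do not move let the fingers close. It gives the time, the measured TCP pose, the force, the opening and the grip force at its end, in the units of the state.
- ctrl.observe(): the state, without advancing time (a new reading comes with each control period).
- read_camera(name): name is "scene" or "top" or "wrist"; returns (picture, depth): 420x560x3 uint8, red, green, blue; 420x560 float32, m along the optical axis (not along the pixel's ray), 0 where there is no reading.
- camera_info(name): a dict with "intrinsics" (3x3 intrinsics, pixels), "R" (3x3) and "t" (3): a world point X has camera coordinates R X + t. Camera axes: x right, y down, z forward; pixel columns grow to the right and rows downward; lengths in m; the calibration is good to about 2 mm. The wrist camera is an equidistant fisheye: a pixel r from the principal point sees the ray r / f radians off the axis. A picture is of the moment at which its call begins: read the wrist's pose just before it. camera_info takes no time and is no camera call; for the wrist camera it gives the pose at the moment of the call.
- ctrl.job_done(): hands the job in; it is judged then, once.
The state is a dict: "t": time; "joints": joint angles; "qvel": joint speeds; "tau": joint torques, N m; "tool_pos": TCP position; "orientation": TCP orientation; "force": force on the tool from outside, world axes, zero at the start; "moment": the same for the moment, N m; "gripper_width": finger opening in m; "gripper_force": force on a finger pad.
Only numpy, scipy, OpenCV 4.12 (cv2) and the standard library are available. Lean on these libraries where they do the work, as an engineer would, in place of code of your own. Each camera call takes 0.05 s, during which the arm holds its last target. There are 200 camera calls.

## Task

The spent tea-infuser ball sits in the steel dish: first put the used tong back, flat on the bare half of the wooden rest board, wholly on the board, parallel to the scoop with its jaws pointing the way the scoop's bowl points, and let go of it. Then lift the dish by its overhead handle straight up, well clear of the shelf (7 cm or more), and only when it is up turn it level through a quarter turn, so that its pouring lip points along the shelf towards the end where the tilt-out bin is, with the ball staying in the middle throughout. Finish while still holding the dish up there, level and still, ready to be tipped; leave the scoop and everything else on the shelf where it was.

Things in the scene. Friction and masses are not known exactly. Their poses are not given: they have to be found in the camera images.
- shelf: White melamine shelf, 340 mm deep (its x, away from the robot) and 900 mm long (its y), fixed; may be turned a little. Origin on the counter (z = 0) under the middle of the shelf; the shelf's upper face is 80 mm above the origin. A low tiled upstand, 100 mm high above the counter, runs along its far edge.
- board: Flat wooden rest board, 230 mm (x) by 160 mm (y), 8 mm thick, fixed on the shelf near one end or the other. Origin at the centre of its underside; x points away from the robot, square with the shelf to within about 3 degrees. The scoop lies on its -y half (the robot's right), the +y half (the robot's left) is bare.
- scoop: Silicone scoop lying flat on the board: handle 110 mm long, 16 mm wide, 12 mm high, bowl 70 x 44 mm, 22 mm high. Origin on the underside, 100 mm from the handle's end and 75 mm from the bowl's front; its x axis points from the handle to the bowl (away from the robot), z up.
- tong: Steel tong, closed and rigid, lying flat on the shelf between board and dish: 26 mm wide over the arms (34 over the jaws), 12 mm high, 90 g. Origin on the underside at mid-length; jaw tips 85 mm ahead, tail ring 97 mm behind; x points from tail to jaws, z up. At the start x points away from the robot, up to 55 degrees to either side. Grip it across the arms within 35 mm of the origin.
- tong_jaws (a point): Tip of the tong's jaws, on its x axis, 85 mm from its origin, 6 mm above its underside.
- dish: Round steel dish on the shelf at the end that the board is not: rim 153 mm across, 26 mm high; conical floor (slope 7 degrees, flat spot 16 mm across in the middle). Origin at the centre of its underside, z up; x points to the pouring lip, at the start towards the robot within about 26 degrees. A fixed handle spans it overhead along its y: straps at y = +-75 mm, cross bar. 190 to 300 g.
- dish_grip (a point): Middle of the dish's wooden hand grip on the cross bar, 104 mm above the dish's underside, straight above the dish's centre. The grip is 70 mm long (along the dish's y), 16 mm wide (along the dish's x, the way to pinch it from above) and 20 mm high.
- dish_lip (a point): Tip of the pouring lip, 100 mm along the dish's x from its centre, 30 mm above its underside.
- dish_middle (a point): Where the ball's centre lies when the ball rests in the middle of the dish: on the dish's axis, 22 mm above its underside.
- ball: Smooth steel tea-infuser ball, 36 mm in diameter, 45 g, lying loose in the middle of the dish. Origin at its centre (its axes turn as it rolls).
- bin: White tilt-out bin, 190 x 140 mm, 200 mm high, standing on the counter just past one end of the shelf (the +y or the -y end), its flap a little open towards the robot; a round metal canister stands past the other end. Fixed. Origin at the centre of its underside.
- bin_mouth (a point): Centre of the bin's open top, 200 mm above its underside.
- dabba: Bystander: round stainless dabba with clear lid, 100 mm in diameter, 82 mm high with its knob; in the back row of the shelf. Origin at the centre of the underside.
- salt_pig: Bystander: ceramic salt pig, 92 mm in diameter, 97 mm high; in the back row. Origin at the centre of the underside.
- mill: Bystander: wooden pepper mill, 50 mm in diameter, 112 mm high; in the back row near the +y end. Origin at the centre of the underside.
- jar: Bystander: small glass jar, 48 mm in diameter, 58 mm high; in the middle of the back row. Origin at the centre of the underside.
- katori: Bystander: small steel bowl, 64 mm in diameter, 30 mm high; in the middle of the back row. Origin at the centre of the underside.
- matchbox: Bystander: cardboard matchbox, 52 x 36 x 15 mm, near the +y end of the shelf. Origin at the centre of the underside.
- tin: Bystander: small round tin, 52 mm in diameter, 36 mm high, near the -y end of the shelf. Origin at the centre of the underside.
Things that resemble listed ones, but are neither listed nor needed, are in the scene too. Leave any yellow look-alike of the bin alone.

How it is judged:
On the way, in this order (a step that is already met when the one before it is completed fails the run):
1. the tong lies flat and released on the bare half of the board, wholly on it, parallel to the scoop and the same way round (x of tong in the frame of board between -0.035 and 0.035 m and y of tong in the frame of board between 0.008 and 0.067 m and z of tong in the frame of board between 0.004 and 0.012 m and angle between tong's own z axis and vertical below 0.1 rad and angle between the x axis of tong and the x axis of scoop, either way round below 0.2 rad and x of tong_jaws in the frame of board above 0.03 m and contact force between tong and the fingers below 0.1 N and linear speed of tong below 0.02 m/s), for 0.3 s.
2. the dish is up off the shelf by 5 cm or more in the gripper, its lip not yet turned to an end of the shelf, the ball in its middle (z of dish in the frame of shelf above 0.13 m and contact force between dish and the fingers above 1 N and distance between ball and dish_middle below 0.02 m and angle between the x axis of dish and the y axis of shelf, either way round above 0.85 rad), for 0.2 s.
At the end, for the whole second after the job is handed in: Tong released, flat on the board's bare half (middle within 35 mm lengthwise), within 0.2 rad of the scoop, same way round. Dish held 50+ mm above the shelf, touching nothing else, lip to the bin's end within 0.2 rad, tilt under 5 deg, still, ball within 14 mm of middle. Others moved under 20 mm (all of step 1 and z of dish in the frame of shelf above 0.13 m and contact force between dish and the fingers above 1 N and distance between ball and dish_middle below 0.02 m and angle between the x axis of dish and the y axis of shelf, either way round below 0.2 rad and x of bin_mouth in the frame of dish above 0.1 m and angle between dish's own z axis and vertical below 0.087 rad and distance between ball and dish_middle below 0.014 m and linear speed of dish below 0.02 m/s and linear speed of ball below 0.03 m/s and contact force between dish and shelf below 0.1 N and contact force between dish and board below 0.1 N and contact force between dish and bin below 0.1 N and contact force between dish and dabba below 0.1 N and contact force between dish and salt_pig below 0.1 N and contact force between dish and mill below 0.1 N and contact force between dish and jar below 0.1 N and distance of each of dabba, salt_pig, mill, jar, katori, matchbox, tin from where it was at the start of the episode below 0.02 m and distance of scoop from where it was at the start of the episode below 0.025 m); the arm keeps its last pose, push and grip.
It fails at once if the ball rolls out of the middle of the dish (more than 30 mm off) (distance between ball and dish_middle above 0.03 m).
It fails at once if the dish is tipped by more than 11 degrees (angle between dish's own z axis and vertical above 0.2 rad).
It fails at once if the scoop is shoved (more than 25 mm) (distance of scoop from where it was at the start of the episode above 0.025 m).
It fails at once if another thing on the shelf is disturbed (moved by more than 20 mm or tipped) (distance of any of dabba, salt_pig, mill, jar, katori, matchbox, tin from where it was at the start of the episode above 0.02 m or angle between any of dabba, salt_pig, mill, jar, katori, matchbox, tin's own z axis and vertical above 0.3 rad).
It also fails if it takes over 67 s, if anything falls off the work surface, if the arm or the gripper's body presses on something with over 40 N, if the wrist force passes 120 N, or if a joint passes its speed limit or range.

## Working session

There is one attempt and no reset: what is moved stays moved. The work goes in short steps, Python scripts to look and compute and a shell command to move; the robot and the scene stay as the last step left them, time stands still between calls to the robot, and variables do not carry over. Pictures are saved under pics/ and viewed, at most 10 in all, crops included, and the job is handed in when it is done.

```bash
mkdir -p pics; ls; python3 - <<'E'
from workcell import ctrl, read_camera, camera_info
import cv2,numpy as np
print(ctrl.observe(), ctrl.tcp_to_grasp)
for n in ("top","scene"):
    p,d=read_camera(n); cv2.imwrite(f"pics/{n}0.png",cv2.cvtColor(p,cv2.COLOR_RGB2BGR)); np.savez(f"{n}0.npz",p=p,d=d)
    i=camera_info(n); print(n,{k:np.round(v,4).tolist() if not isinstance(v,str) else v for k,v in i.items()})
E
```

```text
pics
{'t': 0.0, 'joints': array([ 1.13978909,  0.33395765,  0.03985176,  1.46631001, -0.01341356,
        1.34329999, -0.05850087]), 'qvel': array([ 3.35358961e-04, -1.66314964e-03, -9.63205697e-05, -4.31249618e-04,
       -1.28554845e-03,  1.94247769e-04, -5.23042176e-04]), 'tau': array([-1.28757394e-03, -6.58553195e+01,  1.36483278e+00, -4.05560553e+01,
        1.68124790e-02,  1.25989024e-02, -8.30776889e-05]), 'tool_pos': array([ 0.21155697, -0.61406116,  0.20637182]), 'orientation': array([-8.33512003e-04,  9.86269241e-01,  1.65143131e-01, -1.88692513e-04]), 'force': array([ 0.33116212, -0.63986235, -0.63204985]), 'moment': array([ 0.01799585, -0.02905704,  0.00769878]), 'gripper_force': 0.0, 'gripper_width': 0.0853408646203615} 0.0187
top {'intrinsics': [[428.4368, 0.0, 276.1366], [0.0, 428.4368, 216.9801], [0.0, 0.0, 1.0]], 'R': [[-0.0196, -0.9995, -0.0265], [-0.9978, 0.0212, -0.0632], [0.0638, 0.0252, -0.9976]], 't': [0.0452, 0.5111, 1.4057]}
scene {'intrinsics': [[445.6546, 0.0, 270.5017], [0.0, 445.6546, 210.5976], [0.0, 0.0, 1.0]], 'R': [[0.6479, 0.7617, -0.0059], [0.3952, -0.3428, -0.8522], [-0.6512, 0.5498, -0.5231]], 't': [-0.3288, -0.048, 1.6912]}
```

View pics/top0.png

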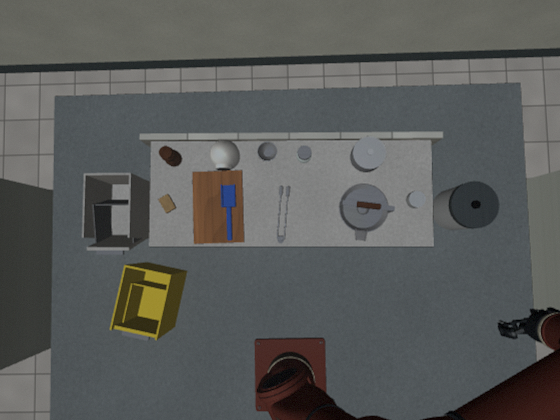

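View pics/scene0.png

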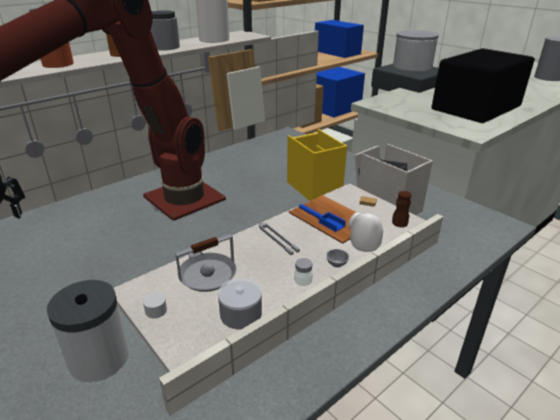

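The top view shows the white bin at (115,210), at the +y end past the shelf. The yellow look-alike is at (148,300) and isn't used. The board is at (218,207) with the blue scoop on it, the tong is at (284,210) and the dish is at (365,207), with its brown grip at (369,206) and its lip at (361,235).

```bash
cat > h.py <<'E'
import cv2,numpy as np
from workcell import ctrl, read_camera, camera_info
def world(n,d,info=None):
    i=info or camera_info(n);K=np.array(i["intrinsics"]);R=np.array(i["R"]);t=np.array(i["t"])
    v,u=np.mgrid[:d.shape[0],:d.shape[1]]
    c=np.stack([(u-K[0,2])/K[0,0]*d,(v-K[1,2])/K[1,1]*d,d],-1)
    return (c-t)@R
def plane(n,uv,z):
    i=camera_info(n);K=np.array(i["intrinsics"]);R=np.array(i["R"]);t=np.array(i["t"])
    uv=np.atleast_2d(uv).astype(float);r=np.c_[uv,np.ones(len(uv))]@np.linalg.inv(K).T@R
    o=-R.T@t; return o+r*((z-o[2])/r[:,2])[:,None]
def rect(xy):
    (c,s,a)=cv2.minAreaRect((xy*1000).astype(np.float32)); return np.round(c,1),np.round(s,1),round(a,1)
E
python3 - <<'E'
from h import *
f=np.load("top0.npz");p,d=f["p"],f["d"];W=world("top",d)
hsv=cv2.cvtColor(p,cv2.COLOR_RGB2HSV);H,S,V=[hsv[...,k].astype(int) for k in range(3)]
v,u=np.mgrid[:420,:560]
def box(a,b,c,e): return (u>=a)&(u<=b)&(v>=c)&(v<=e)
def big(m):
    n,l,s,_=cv2.connectedComponentsWithStats(m.astype(np.uint8)); return l==1+np.argmax(s[1:,4])
sh=box(255,275,180,240); print("shelf z",np.median(W[sh][:,2]))
def uvof(m): 
    v_,u_=np.nonzero(m); return np.c_[u_,v_]
board=big(box(185,252,160,250)&((H<20)&(S>90)|((H>100)&(H<130)&(S>100))))
print("board",rect(plane("top",uvof(board),.088)[:,:2]), np.median(W[board][:,2]))
sc=big(box(185,252,160,250)&(H>100)&(H<130)&(S>100))
x=plane("top",uvof(sc),.1); print("scoop",rect(x[:,:2]))
reg=box(262,300,175,242)
cv2.imwrite("pics/tong.png",cv2.resize(cv2.cvtColor(p[170:255,255:310],cv2.COLOR_RGB2BGR),None,fx=7,fy=7,interpolation=cv2.INTER_CUBIC))
t=reg&(W[...,2]>.0855);print("tong depth",t.sum());
if t.sum()>20: x=W[t];print(rect(x[:,:2]),np.percentile(x[:,2],[5,50,95]))
shv=np.median(V[sh]);t2=big(cv2.dilate((reg&(V<shv-30)).astype(np.uint8),np.ones((2,2)))>0);print(shv,"tong dark",t2.sum(),rect(plane("top",uvof(t2),.086)[:,:2]))
g=box(335,400,180,250)&(H<20)&(S>80)&(W[...,2]>.15);x=W[g];print("grip",g.sum(),rect(x[:,:2]),np.percentile(x[:,2],[5,50,95]))
dd=box(330,402,180,245)&(W[...,2]>.095);x=W[dd];
print("dish all z pct",np.percentile(x[:,2],[5,50,95]))
print(rect(plane("top",uvof(shm:=big((S<40)&(V>100)&box(140,440,130,255))),.08)[:,:2]))
c=cv2.cvtColor(p[175:250,325:405],cv2.COLOR_RGB2BGR);cv2.imwrite("pics/dish.png",cv2.resize(c,None,fx=7,fy=7,interpolation=cv2.INTER_CUBIC))
a=cv2.imread("pics/tong.png");b=cv2.imread("pics/dish.png");b=cv2.resize(b,(int(b.shape[1]*.7),int(b.shape[0]*.7)));o=np.zeros((595,800,3),np.uint8);o[:595,:385]=a;o[:b.shape[0],400:400+b.shape[1]]=b[:,:400];cv2.imwrite("pics/both.png",o)
E
```

```text
shelf z 0.07933527583927741
board (array([546.3, 217.9]), array([228.5, 157. ]), 1.2) 0.08784389875199695
scoop (array([525.8, 183.4]), array([ 44.1, 170.2]), 89.3)
tong depth 263
(array([528.5,  16.6]), array([107.1, 210.2]), 84.3) [0.0860585  0.09090628 0.09966032]
131.0 tong dark 33 (array([587.5,  -7.8]), array([ 9.5, 35. ]), 88.7)
grip 112 (array([ 530.2, -236.5]), array([64.5, 12.5]), 81.8) [0.18529023 0.19288119 0.19679577]
dish all z pct [0.09643897 0.10673246 0.19523514]
(array([598.5,  -8.7]), array([962.6, 366.6]), 88.9)
```

View pics/both.png

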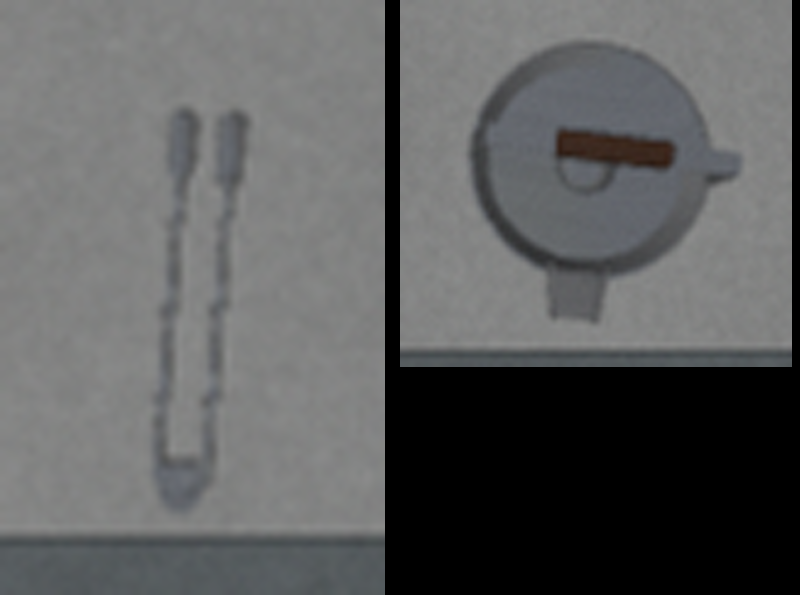

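The crop shows the tong with its jaws up (away from the robot), tips about (284.3,185) and tail end about (280.6,243) in the full image. The dish's lip points towards the robot at about (360,239).

```bash
python3 - <<'E'
from h import *
f=np.load("top0.npz");p,d=f["p"],f["d"];W=world("top",d)
J,T=plane("top",[(255+208/7-.5,170+107/7-.5),(255+182/7-.5,170+512/7-.5)],.086)
ax=(J-T)[:2];L=np.hypot(*ax);ax/=L;print("tong J,T",J,T,L,"ang",np.arctan2(ax[1],ax[0]),"origin",J[:2]-.085*ax)
hsv=cv2.cvtColor(p,cv2.COLOR_RGB2HSV);v,u=np.mgrid[:420,:560]
b=(u>335)&(u<400)&(v>180)&(v<250)
g=b&(hsv[...,0]<20)&(hsv[...,1]>80)
x=plane("top",np.c_[u[g],v[g]],.194)[:,:2];m=x.mean(0);w,V=np.linalg.eigh(np.cov((x-m).T));e=V[:,1];print("grip",m,"y axis ang",np.arctan2(e[1],e[0]),rect(x))
lip=plane("top",[(325+(578-400)/4.9-.5,175+320/4.9-.5)],.11);print("lip",lip)
c=plane("top",[(325+(592-400)/4.9-.5,175+158/4.9-.5)],.106);print("rim c",c)
# shelf direction from front edge and board
sm=[];
for uu in list(range(155,340,3)):
    col=p[235:260,uu].astype(int).sum(1);k=np.argmin(np.diff(col));sm.append((uu,235+k+.5))
q=plane("top",sm,.08)[:,:2];s=np.polyfit(q[:,1],q[:,0],1);print("front edge x=",s,"resid",np.abs(np.polyval(s,q[:,1])-q[:,0]).max())
hs=hsv.astype(int);m=(hs[...,2]>0)&(u>185)&(u<252)&(v>160)&(v<250)&(hs[...,0]>100)&(hs[...,0]<130)&(hs[...,1]>100)
x=plane("top",np.c_[u[m],v[m]],.096)[:,:2]
h=x[x[:,0]<.53];k=np.polyfit(h[:,0],h[:,1],1);print("scoop handle y=",k,x[:,0].min(),x[:,0].max())
E
```

```text
tong J,T [0.60919658 0.00538329 0.086     ] [0.42628428 0.02086675 0.086     ] 0.1835664698051673 ang -0.08444835565874118 origin [0.52449949 0.01255287]
grip [ 0.52954295 -0.23657162] y axis ang 1.432719263963261 (array([ 529.6, -236.4]), array([64.5, 13.7]), 81.6)
lip [[ 0.43004127 -0.22672144  0.11      ]]
rim c [[ 0.53217642 -0.2394891   0.106     ]]
front edge x= [0.01997134 0.41626807] resid 0.0027542659600806596
scoop handle y= [0.0164471  0.17395979] 0.4406889884109132 0.6117679908341794
```

```bash
python3 -m pendant '[{"hand":60,"travel":[0,0,-1],"angular":[0,0,0.208]},{"hand":60,"travel":[0,0,-1],"angular":[0,0,0.208]},{"hand":60,"travel":[0,0,-1],"angular":[0,0,0.208]},{"hand":60,"travel":[0,0,-0.5],"angular":[0,0,0.208]},{"hand":60,"travel":[0.36,-0.9,0],"angular":[0,0,0]},{"hand":60,"travel":[0.36,-0.9,0],"angular":[0,0,0]},{"hand":60,"travel":[0.36,-0.9,0],"angular":[0,0,0]},{"hand":60,"travel":[0.36,-0.9,0],"angular":[0,0,0]},{"hand":60,"travel":[0.36,-0.9,0],"angular":[0,0,0]},{"hand":60,"travel":[0.36,-0.9,0],"angular":[0,0,0]},{"hand":60,"travel":[0.36,-0.9,0],"angular":[0,0,0]},{"hand":60,"travel":[0.36,-0.9,0],"angular":[0,0,0]},{"hand":60,"travel":[0.36,-0.9,0],"angular":[0,0,0]},{"hand":60,"travel":[0.36,-0.9,0],"angular":[0,0,0]},{"hand":60,"travel":[0.36,-0.9,0],"angular":[0,0,0]},{"hand":60,"travel":[0.36,-0.9,0],"angular":[0,0,0]},{"hand":60,"travel":[0.36,-0.9,0],"angular":[0,0,0]},{"hand":60,"travel":[0.36,-0.9,0],"angular":[0,0,0]},{"hand":60,"travel":[0.36,-0.9,0],"angular":[0,0,0]},{"hand":60,"travel":[0,0,0],"angular":[0,0,0]}]'
```

```text
t: 2.6
tool_pos: [0.4081, -0.2224, 0.3122]
orientation: [-0.0, 0.999, -0.04, -0.0]
force: [-0.3, 0.1, 0.9]
gripper_width: 0.0603
gripper_force: 0.0
```

```bash
cat >> h.py <<'E'
from scipy.spatial.transform import Rotation as Ro
def togo(x,y,z,yaw):
    s=ctrl.observe();q=s["orientation"];R=Ro.from_quat([q[1],q[2],q[3],q[0]])
    G=Ro.from_euler("z",yaw)*Ro.from_euler("x",np.pi)
    print("t",s["t"],"pos",s["tool_pos"],"shift mm (tool)",np.round(R.inv().apply(np.array([x,y,z])-s["tool_pos"])*1000,1),"shares",np.round(R.inv().apply(np.array([x,y,z])-s["tool_pos"])/.03,2),"turn rad",np.round((R.inv()*G).as_rotvec(),3),"shares",np.round((R.inv()*G).as_rotvec()/.5,3))
E
python3 -m pendant '[{"hand":60,"travel":[0.36,-0.9,0],"angular":[0,0,0]},{"hand":60,"travel":[0.36,-0.9,0],"angular":[0,0,0]},{"hand":60,"travel":[0.36,-0.9,0],"angular":[0,0,0]},{"hand":60,"travel":[0.36,-0.9,0],"angular":[0,0,0]},{"hand":60,"travel":[0.36,-0.9,0],"angular":[0,0,0]},{"hand":60,"travel":[0.36,-0.9,0.5],"angular":[0,0,0]},{"hand":60,"travel":[0.36,-0.9,1]},{"hand":60,"travel":[0.36,-0.9,0.5],"angular":[0,0,0]}]' >/dev/null 2>&1 || python3 -m pendant '[{"hand":60,"travel":[0.36,-0.9,0],"angular":[0,0,0]},{"hand":60,"travel":[0.36,-0.9,0],"angular":[0,0,0]},{"hand":60,"travel":[0.36,-0.9,0],"angular":[0,0,0]},{"hand":60,"travel":[0.36,-0.9,0],"angular":[0,0,0]},{"hand":60,"travel":[0.36,-0.9,0],"angular":[0,0,0]},{"hand":60,"travel":[0.36,-0.9,0.5],"angular":[0,0,0]},{"hand":60,"travel":[0.36,-0.9,1],"angular":[0,0,0]},{"hand":60,"travel":[0.36,-0.9,0.5],"angular":[0,0,0]},{"hand":60,"travel":[0.36,-0.9,0.5],"angular":[0,0,0]},{"hand":60,"travel":[0,0,0],"angular":[0,0,0]}]'
python3 - <<'E'
from h import *
togo(.524,.0126,.082,-.084)
i=camera_info("wrist");print(i)
p,d=read_camera("wrist");cv2.imwrite("pics/w1.png",cv2.cvtColor(p,cv2.COLOR_RGB2BGR))
E
```

```text
t: 3.85
tool_pos: [0.5241, 0.0106, 0.2358]
orientation: [-0.0, 0.999, -0.041, -0.001]
force: [-0.7, -0.5, 0.5]
gripper_width: 0.0601
gripper_force: 0.0
t 3.85 pos [0.52413127 0.01064937 0.23579498] shift mm (tool) [ 1.000e-01 -1.800e+00  1.538e+02] shares [ 0.   -0.06  5.13] turn rad [-0.001  0.003  0.002] shares [-0.001  0.005  0.005]
{'intrinsics': array([[325.1922621 ,   0.        , 279.31105307],
       [  0.        , 325.1922621 , 208.38513694],
       [  0.        ,   0.        ,   1.        ]]), 'R': array([[-8.15486461e-02, -9.96669273e-01,  4.22909169e-04],
       [-9.41342634e-01,  7.71611508e-02,  3.28512104e-01],
       [-3.27450552e-01,  2.63916148e-02, -9.44499666e-01]]), 't': array([0.05288277, 0.43953712, 0.57899749])}
```

View pics/w1.png

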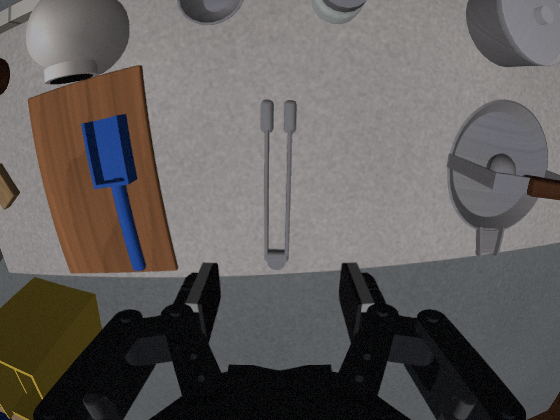

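The wrist view shows the tong at tips (279,100) and tail (276,268), between the open fingers, with the board at left and the salt pig at (75,35) behind it.

```bash
cat >> h.py <<'E'
def fish(uv,z,i):
    K=np.array(i["intrinsics"]);R=np.array(i["R"]);t=np.array(i["t"]);uv=np.atleast_2d(uv).astype(float)
    a=(uv-[K[0,2],K[1,2]])/K[0,0];th=np.hypot(*a.T);s=np.sinc(th/np.pi)
    r=np.c_[a*s[:,None],np.cos(th)]@R;o=-R.T@t
    return o+r*((z-o[2])/r[:,2])[:,None]
E
python3 - <<'E'
from h import *
i=camera_info("wrist")
x=fish([(279,100),(276,268)],.086,i);ax=(x[0]-x[1])[:2];print(x,np.hypot(*ax),np.arctan2(ax[1],ax[0]),"o",x[0][:2]-.085*ax/np.hypot(*ax))
b=fish([(30,98),(140,67),(176,269),(71,272)],.088,i)[:,:2];print("board",b,b.mean(0),"ang",[np.arctan2(*(b[k]-b[m])[::-1]) for k,m in((0,3),(1,2))])
print("scoop handle",fish([(138,268),(120,186)],.1,i),"bowl",fish([(84,125),(129,115),(134,183),(95,188)],.11,i))
print("pig front",fish([(70,82)],.12,i), "matchbox",fish([(8,187)],.095,i))
E
```

```text
[[0.60742824 0.00192609 0.086     ]
 [0.42802474 0.02033386 0.086     ]] 0.18034540367383942 -0.10224759210236725 o [0.52287218 0.010602  ]
board [[0.66008694 0.29149685]
 [0.65975832 0.13738043]
 [0.43485605 0.13558689]
 [0.43315332 0.29168286]] [0.54696366 0.21403676] ang [np.float64(-0.0008196644905189001), np.float64(0.00797459483561583)]
scoop handle [[0.44425936 0.17774607 0.1       ]
 [0.54148373 0.17478467 0.1       ]] bowl [[0.61176024 0.19965814 0.11      ]
 [0.61230626 0.14533149 0.11      ]
 [0.54500116 0.15217806 0.11      ]
 [0.54487417 0.2005774  0.11      ]]
pig front [[0.6576785  0.20360769 0.12      ]] matchbox [[0.55935264 0.35652613 0.095     ]]
```

```bash
python3 -m pendant '[{"hand":60,"travel":[0,-0.03,0.9],"angular":[0,0,0.02]},{"hand":60,"travel":[0,0,0.9],"angular":[0,0,0]},{"hand":60,"travel":[0,0,0.9],"angular":[0,0,0]},{"hand":60,"travel":[0,0,0.9],"angular":[0,0,0]},{"hand":60,"travel":[0,0,0.9],"angular":[0,0,0]},{"hand":60,"travel":[0,0,0.4],"angular":[0,0,0]},{"hand":60,"travel":[0,0,0.2],"angular":[0,0,0]},{"hand":60,"travel":[0,0,0],"angular":[0,0,0]}]' 40;  python3 -m pendant '[{"hand":10,"travel":[0,0,0],"angular":[0,0,0]},{"hand":10,"travel":[0,0,0],"angular":[0,0,0]},{"hand":10,"travel":[0,0,0],"angular":[0,0,0]},{"hand":10,"travel":[0,0,0],"angular":[0,0,0]},{"hand":10,"travel":[0,0,0],"angular":[0,0,0]},{"hand":10,"travel":[0,0,0],"angular":[0,0,0]}]' 40
```

```text
t: 4.9
tool_pos: [0.5249, 0.0099, 0.0848]
orientation: [0.0, 0.999, -0.047, 0.0]
force: [0.9, -0.1, 0.8]
gripper_width: 0.0595
gripper_force: 0.0
t: 5.65
tool_pos: [0.5246, 0.0103, 0.0843]
orientation: [-0.0, 0.999, -0.047, -0.0]
force: [-0.2, 0.3, -0.4]
gripper_width: 0.01
gripper_force: 0.0
```

```bash
python3 - <<'E'
from h import *
p,d=read_camera("wrist");cv2.imwrite("pics/w2.png",cv2.cvtColor(p,cv2.COLOR_RGB2BGR)); print(ctrl.observe()["gripper_width"])
E
```

```text
0.00990167962415933
```

View pics/w2.png

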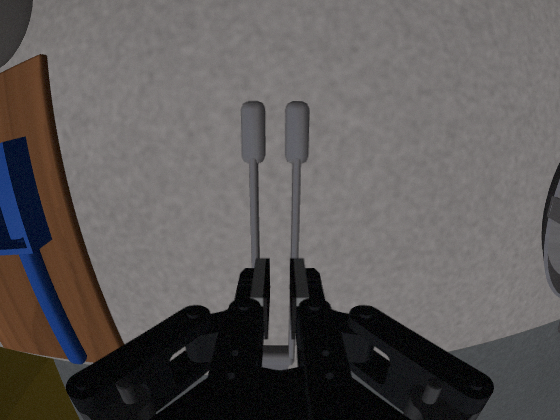

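The fingers shut to 10 mm over the top of the thin arms (rods at u=255 and 295, fingertips at 262 and 297), so I was too high. I'll reopen, go about 4.5 mm lower and close again.

```bash
python3 -m pendant '[{"hand":10,"travel":[0,0,-0.5],"angular":[0,0,0]},{"hand":48,"travel":[0,0,0],"angular":[0,0,0]},{"hand":48,"travel":[0,0,0],"angular":[0,0,0]},{"hand":48,"travel":[0,0,0],"angular":[0,0,0]},{"hand":48,"travel":[0,0,0],"angular":[0,0,0]},{"hand":48,"travel":[0,0,0.5],"angular":[0,0,0]},{"hand":48,"travel":[0,0,0.14],"angular":[0,0,0]},{"hand":48,"travel":[0,0,0],"angular":[0,0,0]},{"hand":48,"travel":[0,0,0],"angular":[0,0,0]}]' 40;  python3 -m pendant '[{"hand":10,"travel":[0,0,0],"angular":[0,0,0]},{"hand":10,"travel":[0,0,0],"angular":[0,0,0]},{"hand":10,"travel":[0,0,0],"angular":[0,0,0]},{"hand":10,"travel":[0,0,0],"angular":[0,0,0]},{"hand":10,"travel":[0,0,0],"angular":[0,0,0]}]' 40
```

```text
t: 6.82
tool_pos: [0.5247, 0.0104, 0.0802]
orientation: [-0.0, 0.999, -0.047, 0.0]
force: [-0.3, -1.1, 0.3]
gripper_width: 0.0485
gripper_force: 0.0
t: 7.45
tool_pos: [0.5246, 0.0102, 0.0801]
orientation: [-0.0, 0.999, -0.047, -0.0]
force: [-0.4, -0.2, 0.2]
gripper_width: 0.0098
gripper_force: 0.0
```

```bash
python3 - <<'E'
from h import *
p,d=read_camera("scene");a=cv2.resize(cv2.cvtColor(p[190:270,240:340],cv2.COLOR_RGB2BGR),None,fx=5,fy=5,interpolation=cv2.INTER_CUBIC)
p,d=read_camera("wrist");b=cv2.resize(cv2.cvtColor(p[230:380,220:340],cv2.COLOR_RGB2BGR),(300,375))
o=np.zeros((400,800,3),np.uint8);o[:,:500]=a;o[:375,500:]=b;cv2.imwrite("pics/s2.png",o)
W=None
print(d[262:330:8,262],d[262:330:8,298],d[262:330:8,256],d[262:330:8,280])
print(fish([(262,258),(298,258),(280,258)],.08,camera_info("wrist")))
E
```

```text
[0.15120499 0.14485073 0.13835955 0.1320984  0.12585774 0.12421054
 0.12271902 0.11756102 0.11733898] [0.15083909 0.14448881 0.13828929 0.13135028 0.12557355 0.12389892
 0.11631761 0.11669277 0.11679602] [0.15148449 0.14421257 0.13688417 0.13202712 0.12533046 0.11880113
 0.11475868 0.11040927 0.10501825] [0.18721353 0.18730772 0.19066226 0.19218831 0.1947517  0.19491604
 0.19981797 0.20033789 0.20246647]
[[ 5.20958270e-01  2.02969217e-02  8.00000000e-02]
 [ 5.18979309e-01 -4.44820440e-04  8.00000000e-02]
 [ 5.20001958e-01  9.92493956e-03  8.00000000e-02]]
```

View pics/s2.png

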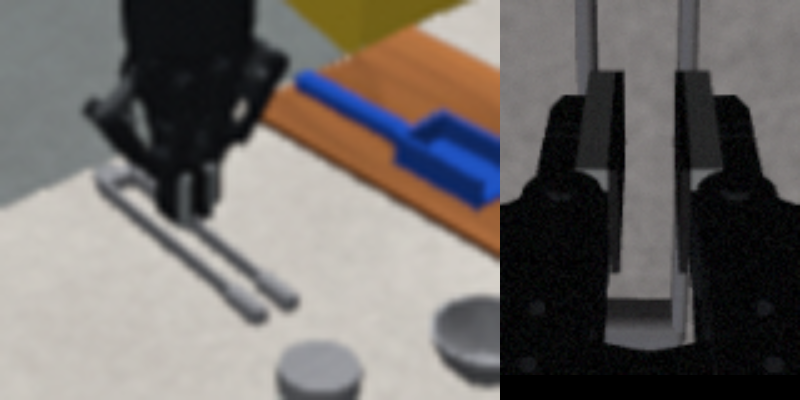

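The fingers still pass over the rods without touching them. I'll work out the real tip height from the wrist depth.

```bash
python3 - <<'E'
from h import *
p,d=read_camera("wrist");i=camera_info("wrist");K=np.array(i["intrinsics"]);R=np.array(i["R"]);t=np.array(i["t"])
v,u=np.mgrid[:420,:560];a=np.stack([u-K[0,2],v-K[1,2]],-1)/K[0,0];th=np.hypot(a[...,0],a[...,1]);s=np.sinc(th/np.pi)
c=np.concatenate([a*(s/np.cos(th))[...,None],np.ones_like(d)[...,None]],-1)*d[...,None]
W=(c-t)@R
for uv in [(262,258),(262,262),(262,270),(297,262),(254,240),(295,240),(280,200),(253,130),(296,130)]: print(uv,np.round(W[uv[1],uv[0]],4),p[uv[1],uv[0]])
st=ctrl.observe();print(st["tool_pos"],st["orientation"])
E
```

```text
(262, 258) [0.5359 0.0172 0.1089] [73 73 70]
(262, 262) [0.5349 0.0172 0.1111] [35 35 37]
(262, 270) [0.5353 0.0167 0.1195] [39 38 39]
(297, 262) [0.534  0.0007 0.1122] [36 37 38]
(254, 240) [0.5381 0.022  0.092 ] [94 93 96]
(295, 240) [0.536  0.0006 0.0917] [89 88 93]
(280, 200) [0.555  0.0066 0.08  ] [128 124 124]
(253, 130) [0.5948 0.0157 0.0929] [93 90 93]
(296, 130) [ 0.5928 -0.0045  0.0925] [ 96  95 102]
[0.52455262 0.0102687  0.08011205] [-1.09400057e-05  9.98890305e-01 -4.70973286e-02 -3.19068537e-05]
```

The wrist depth puts the fingertips at z≈0.107, well above the reported TCP height, while the rods' top is at 0.092. I'll reopen and descend in checked steps.

```bash
cat >> h.py <<'E'
def wristW():
    p,d=read_camera("wrist");i=camera_info("wrist");K=np.array(i["intrinsics"]);R=np.array(i["R"]);t=np.array(i["t"])
    v,u=np.mgrid[:420,:560];a=np.stack([u-K[0,2],v-K[1,2]],-1)/K[0,0];th=np.hypot(a[...,0],a[...,1]);s=np.sinc(th/np.pi)
    return p,(np.concatenate([a*(s/np.cos(th))[...,None],np.ones_like(d)[...,None]],-1)*d[...,None]-t)@R
E
python3 -m pendant '[{"hand":48,"travel":[0,0,0],"angular":[0,0,0]},{"hand":48,"travel":[0,0,0],"angular":[0,0,0]},{"hand":48,"travel":[0,0,0],"angular":[0,0,0]},{"hand":48,"travel":[0,0,0],"angular":[0,0,0]},{"hand":48,"travel":[0,0,0.2],"angular":[0,0,0]},{"hand":48,"travel":[0,0,0.2],"angular":[0,0,0]},{"hand":48,"travel":[0,0,0.1],"angular":[0,0,0]},{"hand":48,"travel":[0,0,0],"angular":[0,0,0]}]'
python3 - <<'E'
from h import *
p,W=wristW();T=ctrl.observe()["tool_pos"]
m=(p.max(2)<85)&(np.abs(W[...,0]-T[0])<.02)&(np.abs(W[...,1]-T[1])<.05)
v,u=np.nonzero(m);x=W[m];k=np.argsort(x[:,2])[:200:12];print(T);print(np.c_[u[k],v[k],np.round(x[k],4)])
E
```

```text
t: 8.6
tool_pos: [0.5243, 0.0103, 0.0647]
orientation: [-0.0, 0.999, -0.047, -0.0]
force: [-0.2, -0.2, 0.8]
gripper_width: 0.0483
gripper_force: 0.0
[0.52453198 0.01030757 0.06498799]
[[ 2.570e+02  2.660e+02  5.237e-01  2.200e-02  7.920e-02]
 [ 2.020e+02  2.720e+02  5.228e-01  5.260e-02  8.020e-02]
 [ 3.430e+02  2.610e+02  5.230e-01 -2.390e-02  8.100e-02]
 [ 2.570e+02  2.680e+02  5.240e-01  2.180e-02  8.190e-02]
 [ 2.570e+02  2.770e+02  5.196e-01  2.230e-02  8.380e-02]
 [ 2.560e+02  2.360e+02  5.437e-01  1.970e-02  8.480e-02]
 [ 2.560e+02  2.420e+02  5.407e-01  2.010e-02  8.530e-02]
 [ 2.570e+02  2.920e+02  5.114e-01  2.320e-02  8.580e-02]
 [ 2.920e+02  2.620e+02  5.285e-01  3.100e-03  8.660e-02]
 [ 2.560e+02  2.500e+02  5.372e-01  2.040e-02  8.730e-02]
 [ 2.570e+02  3.020e+02  5.063e-01  2.370e-02  8.800e-02]
 [ 2.560e+02  2.710e+02  5.263e-01  2.160e-02  8.910e-02]
 [ 2.920e+02  2.810e+02  5.191e-01  4.000e-03  8.980e-02]
 [ 2.920e+02  2.830e+02  5.184e-01  4.000e-03  9.050e-02]
 [ 2.930e+02  2.560e+02  5.340e-01  2.400e-03  9.070e-02]
 [ 2.920e+02  2.870e+02  5.162e-01  4.200e-03  9.090e-02]
 [ 2.560e+02  3.040e+02  5.073e-01  2.390e-02  9.110e-02]]
```

```bash
python3 -m pendant '[{"hand":48,"travel":[0,-0.08,0.1],"angular":[0,0,0]},{"hand":48,"travel":[0,0,0.1],"angular":[0,0,0]},{"hand":48,"travel":[0,0,0.1],"angular":[0,0,0]},{"hand":48,"travel":[0,0,0],"angular":[0,0,0]}]'; python3 -m pendant '[{"hand":10,"travel":[0,0,0],"angular":[0,0,0]},{"hand":10,"travel":[0,0,0],"angular":[0,0,0]},{"hand":10,"travel":[0,0,0],"angular":[0,0,0]},{"hand":10,"travel":[0,0,0],"angular":[0,0,0]},{"hand":10,"travel":[0,0,0],"angular":[0,0,0]}]' 40
```

```text
t: 9.15
tool_pos: [0.5246, 0.0126, 0.0558]
orientation: [-0.0, 0.999, -0.047, -0.0]
force: [0.5, -0.4, 0.6]
gripper_width: 0.048
gripper_force: 0.0
t: 9.78
tool_pos: [0.5251, 0.0126, 0.0564]
orientation: [0.0, 0.999, -0.047, 0.0]
force: [-0.5, -0.1, 4.0]
gripper_width: 0.0248
gripper_force: 40.2
```

Gripped: 24.8 mm at 40 N. Now I'll lift, align with the scoop and carry it to over the bare half.

```bash
python3 -m pendant '[{"hand":10,"travel":[0,0,-0.4],"angular":[0,0,0]},{"hand":10,"travel":[0,0,-0.9],"angular":[0,0,0]},{"hand":10,"travel":[0,0,-0.9],"angular":[0,0,0]},{"hand":10,"travel":[0,0,-0.9],"angular":[0,0,-0.1]},{"hand":10,"travel":[0,0,-0.8],"angular":[0,0,-0.11]},{"hand":10,"travel":[0.065,-0.9,0],"angular":[0,0,0]},{"hand":10,"travel":[0.065,-0.9,0],"angular":[0,0,0]},{"hand":10,"travel":[0.065,-0.9,0],"angular":[0,0,0]},{"hand":10,"travel":[0.065,-0.9,0],"angular":[0,0,0]},{"hand":10,"travel":[0.065,-0.9,0],"angular":[0,0,0]},{"hand":10,"travel":[0.065,-0.9,0],"angular":[0,0,0]},{"hand":10,"travel":[0.065,-0.9,0],"angular":[0,0,0]},{"hand":10,"travel":[0.065,-0.9,0],"angular":[0,0,0]},{"hand":10,"travel":[0.065,-0.9,0],"angular":[0,0,0]},{"hand":10,"travel":[0,0,0],"angular":[0,0,0]},{"hand":10,"travel":[0,0,0],"angular":[0,0,0]}]' 40
python3 - <<'E'
from h import *
togo(.540,.256,.0645,.01)
p,W=wristW();cv2.imwrite("pics/w3.png",cv2.cvtColor(p,cv2.COLOR_RGB2BGR));np.savez("w3.npz",p=p,W=W)
E
```

```text
t: 11.78
tool_pos: [0.5397, 0.2551, 0.1732]
orientation: [0.0, 1.0, 0.005, -0.0]
force: [0.3, -0.4, -0.6]
gripper_width: 0.0247
gripper_force: 39.7
t 11.775 pos [0.5396991  0.25509084 0.17317947] shift mm (tool) [  0.4  -1.  108.7] shares [ 0.01 -0.03  3.62] turn rad [0.001 0.    0.001] shares [0.001 0.001 0.001]
```

View pics/w3.png

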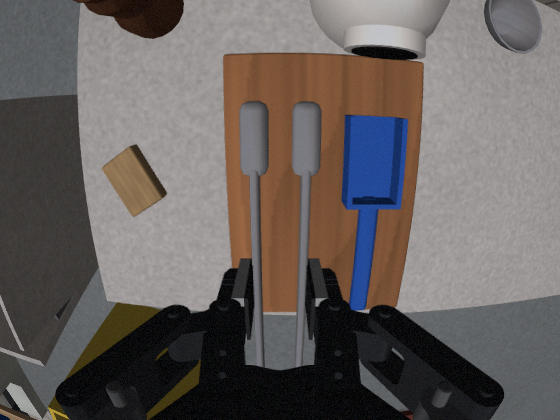

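The tong is held over the bare half, parallel to the scoop: jaws at (254,103) and (307,103), scoop bowl at (375,160). I'll lower it onto the board.

```bash
python3 - <<'E'
import numpy as np
W=np.load("w3.npz")["W"]
for uv in [(254,120),(307,120),(256,200),(304,200),(257,300),(301,290)]: print(uv,np.round(W[uv[1],uv[0]],4))
E
python3 -m pendant '[{"hand":10,"travel":[0,-0.04,0.8],"angular":[0,0,0]},{"hand":10,"travel":[0,0,0.8],"angular":[0,0,0]},{"hand":10,"travel":[0,0,0.8],"angular":[0,0,0]},{"hand":10,"travel":[0,0,0.7],"angular":[0,0,0]},{"hand":10,"travel":[0,0,0.3],"angular":[0,0,0]},{"hand":10,"travel":[0,0,0.12],"angular":[0,0,0]},{"hand":10,"travel":[0,0,0.05],"angular":[0,0,0]},{"hand":10,"travel":[0,0,0],"angular":[0,0,0]}]' 40
```

```text
(254, 120) [0.6153 0.2653 0.2086]
(307, 120) [0.6156 0.2441 0.2091]
(256, 200) [0.5817 0.2647 0.2087]
(304, 200) [0.582  0.2444 0.2093]
(257, 300) [0.5306 0.2652 0.2088]
(301, 290) [0.5369 0.244  0.209 ]
t: 12.82
tool_pos: [0.5401, 0.2572, 0.0666]
orientation: [-0.0, 1.0, 0.005, 0.0]
force: [-0.2, 0.1, -1.3]
gripper_width: 0.0251
gripper_force: 39.7
```

```bash
python3 -m pendant '[{"hand":10,"travel":[0,0,0.05],"angular":[0,0,0]},{"hand":10,"travel":[0,0,0.03],"angular":[0,0,0]},{"hand":10,"travel":[0,0,0],"angular":[0,0,0]}]'; python3 -m pendant '[{"hand":42,"travel":[0,0,0],"angular":[0,0,0]},{"hand":42,"travel":[0,0,0],"angular":[0,0,0]},{"hand":42,"travel":[0,0,0],"angular":[0,0,0]},{"hand":42,"travel":[0,0,0],"angular":[0,0,0]},{"hand":42,"travel":[0,0,-0.3],"angular":[0,0,0]},{"hand":42,"travel":[0,0,-0.8],"angular":[0,0,0]},{"hand":42,"travel":[0,0,-1],"angular":[0,0,0]},{"hand":42,"travel":[0,0,-1],"angular":[0,0,0]},{"hand":42,"travel":[0,0,-1],"angular":[0,0,0]},{"hand":42,"travel":[0,0,-1],"angular":[0,0,0]},{"hand":42,"travel":[0,0,0],"angular":[0,0,0]}]'
python3 - <<'E'
from h import *
i=camera_info("wrist");p,W=wristW();np.savez("w4.npz",p=p,W=W)
z=W[...,2];T=ctrl.observe()["tool_pos"]
b=(W[...,0]>.42)&(W[...,0]<.68)&(W[...,1]>.12)&(W[...,1]<.31)&(z<.13)
hsv=cv2.cvtColor(p,cv2.COLOR_RGB2HSV).astype(int)
t=b&(z>.0945)&(hsv[...,1]<60)&(W[...,1]>.22)
print("tong",t.sum(),rect(W[t][:,:2]),np.percentile(W[t][:,2],[5,50,95]))
w=b&(hsv[...,0]<20)&(hsv[...,1]>80);print("board",rect(W[w][:,:2]),np.median(W[w][:,2]))
print(T)
E
```

```text
t: 13.2
tool_pos: [0.54, 0.2571, 0.0644]
orientation: [0.0, 1.0, 0.005, 0.0]
force: [-2.6, -1.6, 5.4]
gripper_width: 0.0249
gripper_force: 40.4
t: 14.58
tool_pos: [0.5408, 0.258, 0.2199]
orientation: [-0.001, 1.0, 0.005, 0.002]
force: [-0.5, 0.6, -0.5]
gripper_width: 0.0422
gripper_force: 0.0
tong 2263 (array([562.3, 255.6]), array([ 47.1, 239.7]), 83.8) [0.09586344 0.09815217 0.10026864]
board (array([543.1, 216.2]), array([234.2, 162.5]), 0.8) 0.08652221090635764
[0.54015541 0.25746296 0.21806053]
```

```bash
python3 -m pendant '[{"hand":50,"travel":[0,0,-0.9],"angular":[0,0,0]},{"hand":60,"travel":[-0.03,0.97,-0.4],"angular":[0,0,0]},{"hand":60,"travel":[-0.03,0.97,0],"angular":[0,0,0]},{"hand":60,"travel":[-0.03,0.97,0],"angular":[0,0,0]},{"hand":60,"travel":[-0.03,0.97,0],"angular":[0,0,0]},{"hand":60,"travel":[-0.03,0.97,0],"angular":[0,0,0]},{"hand":60,"travel":[-0.03,0.97,0],"angular":[0,0,0]},{"hand":60,"travel":[-0.03,0.97,0],"angular":[0,0,0]},{"hand":60,"travel":[-0.03,0.97,0],"angular":[0,0,0]},{"hand":60,"travel":[-0.03,0.97,0],"angular":[0,0,0]},{"hand":60,"travel":[-0.03,0.97,0],"angular":[0,0,0]},{"hand":60,"travel":[-0.03,0.97,0],"angular":[0,0,0]},{"hand":60,"travel":[-0.03,0.97,0],"angular":[0,0,0]},{"hand":60,"travel":[-0.03,0.97,0],"angular":[0,0,0]},{"hand":60,"travel":[-0.03,0.97,0],"angular":[0,0,0]},{"hand":60,"travel":[-0.03,0.97,0],"angular":[0,0,0]},{"hand":60,"travel":[-0.03,0.97,0],"angular":[0,0,0]},{"hand":60,"travel":[-0.03,0.97,0],"angular":[0,0,0]},{"hand":60,"travel":[0,0,0],"angular":[0,0,0]}]'
python3 -m pendant '[{"hand":60,"travel":[0,0,0],"angular":[0,0,-0.284]},{"hand":60,"travel":[0,0,0],"angular":[0,0,-0.284]},{"hand":60,"travel":[0,0,0],"angular":[0,0,-0.284]},{"hand":60,"travel":[0,0,0],"angular":[0,0,-0.284]},{"hand":60,"travel":[0,0,0],"angular":[0,0,-0.284]},{"hand":60,"travel":[0,0,0],"angular":[0,0,-0.284]},{"hand":60,"travel":[0,0,0],"angular":[0,0,-0.284]},{"hand":60,"travel":[0,0,0],"angular":[0,0,-0.284]},{"hand":60,"travel":[0,0,0],"angular":[0,0,-0.284]},{"hand":60,"travel":[0,0,0],"angular":[0,0,-0.284]},{"hand":60,"travel":[0,0,0],"angular":[0,0,0]}]'
python3 - <<'E'
from h import *
togo(.530,-.2368,.145,1.432)
p,W=wristW();cv2.imwrite("pics/w5.png",cv2.cvtColor(p,cv2.COLOR_RGB2BGR))
hsv=cv2.cvtColor(p,cv2.COLOR_RGB2HSV).astype(int)
m=(hsv[...,0]<20)&(hsv[...,1]>80)&(W[...,2]>.165)&(W[...,2]<.21)&(np.hypot(W[...,0]-.53,W[...,1]+.237)<.06)
x=W[m];print(m.sum(),rect(x[x[:,2]>.188][:,:2]),np.percentile(x[:,2],[2,50,98]));x=x[x[:,2]>.188][:,:2];w,V=np.linalg.eigh(np.cov(x.T));print(x.mean(0),np.arctan2(V[1,1],V[0,1]))
E
```

```text
t: 17.0
tool_pos: [0.5286, -0.2404, 0.2542]
orientation: [-0.0, 1.0, 0.003, -0.001]
force: [-0.0, 0.3, -0.2]
gripper_width: 0.0602
gripper_force: 0.0
t: 18.38
tool_pos: [0.5296, -0.2368, 0.2551]
orientation: [-0.001, 0.755, 0.656, -0.0]
force: [-0.5, 0.6, 0.4]
gripper_width: 0.0604
gripper_force: 0.0
t 18.375 pos [ 0.52964087 -0.23678941  0.25507518] shift mm (tool) [ -0.    0.5 110.1] shares [-0.    0.02  3.67] turn rad [-0.001 -0.001 -0.001] shares [-0.002 -0.001 -0.002]
1738 (array([ 531.5, -238. ]), array([68.3, 14.9]), 81.5) [0.19179446 0.19426743 0.19571804]
[ 0.53156586 -0.2359346 ] 1.4203879713909404
```

View pics/w5.png

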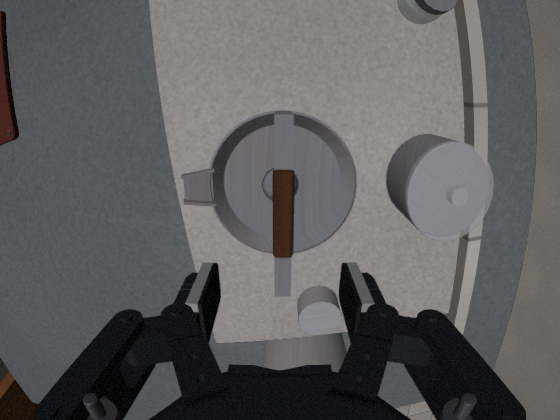

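The dish is square to the fingers: grip bar at (283,213), ball at (281,184) in the middle, lip to the left (towards the robot) at (197,187). The dabba at (440,185) and the tin at (320,305) are clear. I'll descend and grip.

```bash
python3 -m pendant '[{"hand":60,"travel":[0,0.05,0.8],"angular":[0,0,0]},{"hand":60,"travel":[0,0,0.8],"angular":[0,0,0]},{"hand":60,"travel":[0,0,0.8],"angular":[0,0,0]},{"hand":60,"travel":[0,0,0.6],"angular":[0,0,0]},{"hand":60,"travel":[0,0,0.4],"angular":[0,0,0]},{"hand":60,"travel":[0,0,0.27],"angular":[0,0,0]},{"hand":60,"travel":[0,0,0],"angular":[0,0,0]},{"hand":30,"travel":[0,0,0],"angular":[0,0,0]},{"hand":24,"travel":[0,0,0],"angular":[0,0,0]},{"hand":24,"travel":[0,0,0],"angular":[0,0,0]},{"hand":24,"travel":[0,0,0],"angular":[0,0,0]}]' 60
python3 -m pendant '[{"hand":20,"travel":[0,0,0],"angular":[0,0,0]},{"hand":18,"travel":[0,0,0],"angular":[0,0,0]},{"hand":16,"travel":[0,0,0],"angular":[0,0,0]},{"hand":10,"travel":[0,0,0],"angular":[0,0,0]},{"hand":5,"travel":[0,0,0],"angular":[0,0,0]},{"hand":5,"travel":[0,0,0],"angular":[0,0,0]}]' 60
```

```text
t: 19.8
tool_pos: [0.5313, -0.2381, 0.1457]
orientation: [0.0, 0.755, 0.656, 0.0]
force: [0.4, -1.0, -0.3]
gripper_width: 0.0241
gripper_force: 0.0
t: 20.55
tool_pos: [0.5315, -0.238, 0.1457]
orientation: [0.0, 0.755, 0.656, 0.0]
force: [1.7, -0.3, 0.7]
gripper_width: 0.0149
gripper_force: 61.0
```

```bash
python3 -m pendant '[{"hand":5,"travel":[0,0,-0.05],"angular":[0,0,0]},{"hand":5,"travel":[0,0,-0.1],"angular":[0,0,0]},{"hand":5,"travel":[0,0,-0.15],"angular":[0,0,0]},{"hand":5,"travel":[0,0,-0.2],"angular":[0,0,0]},{"hand":5,"travel":[0,0,-0.25],"angular":[0,0,0]},{"hand":5,"travel":[0,0,-0.3],"angular":[0,0,0]},{"hand":5,"travel":[0,0,-0.35],"angular":[0,0,0]},{"hand":5,"travel":[0,0,-0.35],"angular":[0,0,0]},{"hand":5,"travel":[0,0,-0.35],"angular":[0,0,0]},{"hand":5,"travel":[0,0,-0.3],"angular":[0,0,0]},{"hand":5,"travel":[0,0,-0.25],"angular":[0,0,0]},{"hand":5,"travel":[0,0,-0.2],"angular":[0,0,0]},{"hand":5,"travel":[0,0,-0.15],"angular":[0,0,0]},{"hand":5,"travel":[0,0,-0.1],"angular":[0,0,0]},{"hand":5,"travel":[0,0,-0.05],"angular":[0,0,0]},{"hand":5,"travel":[0,0,0],"angular":[0,0,0]},{"hand":5,"travel":[0,0,0],"angular":[0,0,0]},{"hand":5,"travel":[0,0,0],"angular":[0,0,0]}]' 60
python3 - <<'E'
from h import *
p,W=wristW();q=cv2.cvtColor(p,cv2.COLOR_RGB2BGR)[120:340,150:420]
s,_=read_camera("scene");s=cv2.cvtColor(s,cv2.COLOR_RGB2BGR)[170:330,110:300]
o=np.zeros((440,800,3),np.uint8);a=cv2.resize(q,(400,326));b=cv2.resize(s,(400,337));o[:326,:400]=a;o[:337,400:]=b;cv2.imwrite("pics/l1.png",o)
E
```

```text
t: 22.8
tool_pos: [0.5312, -0.238, 0.2399]
orientation: [-0.0, 0.755, 0.656, -0.0]
force: [-0.4, -0.1, -2.3]
gripper_width: 0.0148
gripper_force: 60.5
```

View pics/l1.png

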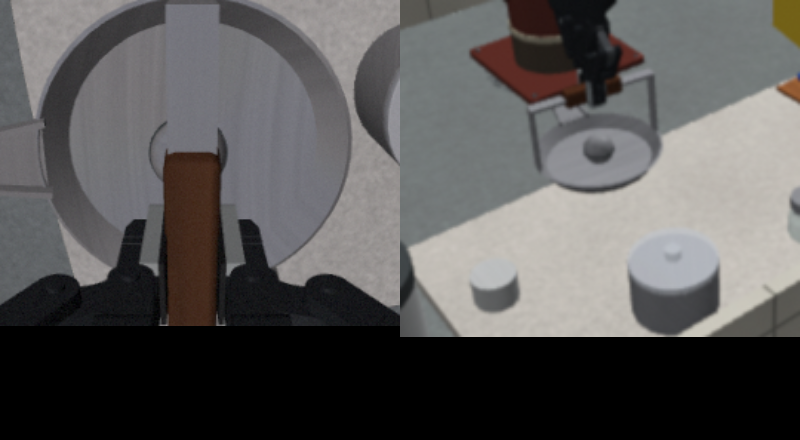

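The dish is up about 95 mm and level, with the ball still in the middle: (188,150) in the left panel, (598,148) in the right. Now the level quarter turn, clockwise from above.

```bash
python3 -m pendant '[{"hand":5,"travel":[0,0,0],"angular":[0,0,0.04]},{"hand":5,"travel":[0,0,0],"angular":[0,0,0.08]},{"hand":5,"travel":[0,0,0],"angular":[0,0,0.12]},{"hand":5,"travel":[0,0,0],"angular":[0,0,0.16]},{"hand":5,"travel":[0,0,0],"angular":[0,0,0.174]},{"hand":5,"travel":[0,0,0],"angular":[0,0,0.174]},{"hand":5,"travel":[0,0,0],"angular":[0,0,0.174]},{"hand":5,"travel":[0,0,0],"angular":[0,0,0.174]},{"hand":5,"travel":[0,0,0],"angular":[0,0,0.174]},{"hand":5,"travel":[0,0,0],"angular":[0,0,0.174]},{"hand":5,"travel":[0,0,0],"angular":[0,0,0.174]},{"hand":5,"travel":[0,0,0],"angular":[0,0,0.174]},{"hand":5,"travel":[0,0,0],"angular":[0,0,0.174]},{"hand":5,"travel":[0,0,0],"angular":[0,0,0.174]},{"hand":5,"travel":[0,0,0],"angular":[0,0,0.174]},{"hand":5,"travel":[0,0,0],"angular":[0,0,0.174]},{"hand":5,"travel":[0,0,0],"angular":[0,0,0.16]},{"hand":5,"travel":[0,0,0],"angular":[0,0,0.12]},{"hand":5,"travel":[0,0,0],"angular":[0,0,0.08]},{"hand":5,"travel":[0,0,0],"angular":[0,0,0.04]}]' 60
python3 -m pendant '[{"hand":5,"travel":[0,0,0],"angular":[0,0,0]},{"hand":5,"travel":[0,0,0],"angular":[0,0,0]},{"hand":5,"travel":[0,0,0],"angular":[0,0,0]},{"hand":5,"travel":[0,0,0],"angular":[0,0,0]},{"hand":5,"travel":[0,0,0],"angular":[0,0,0]},{"hand":5,"travel":[0,0,0],"angular":[0,0,0]},{"hand":5,"travel":[0,0,0],"angular":[0,0,0]},{"hand":5,"travel":[0,0,0],"angular":[0,0,0]},{"hand":5,"travel":[0,0,0],"angular":[0,0,0]},{"hand":5,"travel":[0,0,0],"angular":[0,0,0]},{"hand":5,"travel":[0,0,0],"angular":[0,0,0]},{"hand":5,"travel":[0,0,0],"angular":[0,0,0]}]' 60
python3 - <<'E'
from h import *
t,_=read_camera("top");t=cv2.cvtColor(t,cv2.COLOR_RGB2BGR)[125:260,180:440]
s,_=read_camera("scene");s=cv2.cvtColor(s,cv2.COLOR_RGB2BGR)[170:330,110:400]
o=np.zeros((600,700,3),np.uint8);o[:300,:578]=cv2.resize(t,(578,300),interpolation=cv2.INTER_CUBIC);o[300:,:544]=cv2.resize(s,(544,300),interpolation=cv2.INTER_CUBIC);cv2.imwrite("pics/f.png",o)
p,W=wristW();cv2.imwrite("pics/w6.png",cv2.cvtColor(p,cv2.COLOR_RGB2BGR))
E
```

```text
t: 25.4
tool_pos: [0.5313, -0.238, 0.24]
orientation: [-0.0, 1.0, -0.007, -0.0]
force: [-0.6, -0.5, -2.8]
gripper_width: 0.0148
gripper_force: 60.5
t: 26.9
tool_pos: [0.5312, -0.238, 0.24]
orientation: [-0.0, 1.0, -0.007, -0.0]
force: [0.3, 0.9, -2.2]
gripper_width: 0.0148
gripper_force: 60.5
```

View pics/f.png

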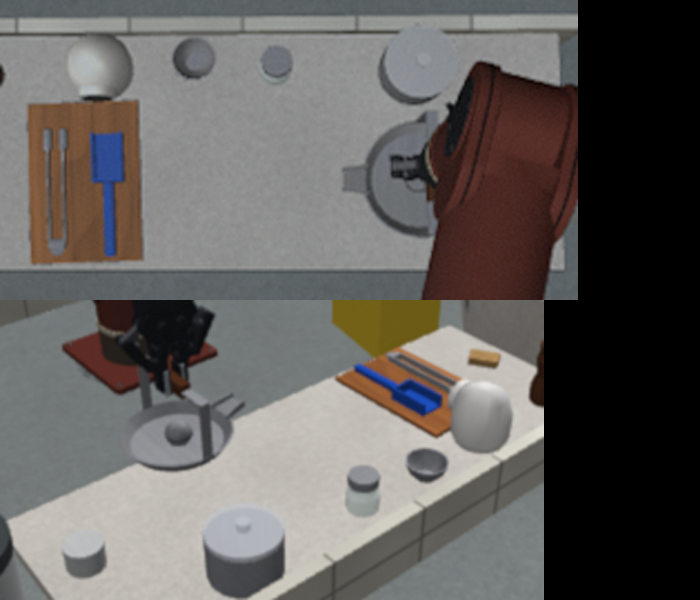

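The tong (55,190) lies flat on the board beside the scoop, wholly on it. The dish lip (352,180) points to the +y end where the bin is, the ball (178,432) is centred, and everything else is where it was. I'm handing in.

```bash
python3 -c "
from workcell import ctrl
print(ctrl.job_done())"
```

```text
the job is handed in; nothing more can be done
None
```

The job is handed in: the tong is released flat on the bare half of the board beside the scoop, and the dish is held about 9 cm above the shelf, level and still, with its lip towards the white bin and the ball in the middle; hand-in gave no pass/fail result, so this rests on the final pictures and readings.

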